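Feel for the release slot in a clutch drum's rim and press the release

ROBOT

A 6-joint arm with a two-finger parallel gripper is mounted at the origin on the work surface. World frame = base frame: x ahead of the robot, y to its left, z up, the work surface at z = 0. Lengths are in m, angles in degrees, forces in N, time in s.
With the tool pointing down it reaches from about 0.35 to 0.875 m from the base axis. Payload 4.2 kg.
Tool frame: the origin (TCP) lies at the very end of the fingers, on their centre line; the grasp point (between the pads) lies 19 mm behind it (r.grip_point_offset is the distance from the TCP to the grasp point, in m); z points along the fingers, y is the line along which they close (so a half turn about z gives the same grasp; the last joint's range is limited). The gripper opens to 87 mm and grips with 3 to 60 N. Pads are 19 mm wide; open, the fingers measure 117 mm over their backs; the gripper's body (75 mm by 190 mm) begins 51 mm behind the grasp point.
Start: joints at [86.265, 22.042, 0.453, 0, -68.411, -14.817], TCP at [0.199, 0.593, 0.199] pointing down, gripper open.
Joint ranges: [-179.83, 179.83], [-69.29, 118.12], [-61.27, 80.66], [-181.25, 117.63], [-171.15, -9.14], [-177.46, 177.46]. Speed limits (degrees/s): [159.86, 159.86, 180, 180, 180, 180].

INTERFACE

Orientations are given as a 3x3 rotation matrix whose columns are the frame's x, y, z axes.
In Python, from station import r, cams gives the robot as it stands. The module is installed in compiled form; this text tells all that it offers.
- The arm moves only by the shell command python3 -m handwheel 'ROWS'. ROWS is JSON, a list that holds one entry, the list of rows, each a list of 7 numbers: the turn, a rotation vector about the tool's x, y, z in units of 6 degrees (1.0 is 6 degrees), then the shift along the tool's x, y, z in m, then the finger opening in m, from 0 to 0.087. In form: [[[ax, ay, az, x, y, z, jaw], ...]]. A call has 1 to 12 rows; each row shifts and turns the commanded pose from where the row before left it, along the tool's axes as they then stand; what a row does not reach is not made up. A row lasts 1/10 s, in which the tool goes at most 50 mm and 8.59 degrees, less where a joint would pass 70% of its speed; a pose out of reach is approached as far as the arm can. A call with a gripper value outside its range is refused whole. The fingers move at their own pace and stop on an object; the grip force is fixed at half the most. Time passes only in rows, so rows that do not move let the fingers close. It gives the time, the measured TCP pose, the force, the opening and the grip force at its end, in the units of the state.
- r.sense(): the state, without advancing time (a new reading comes with each control period).
- cams.capture(name): name is "scene" or "top" or "wrist"; returns the picture (480x640x3 uint8, red, green, blue); there is no depth.
- cams.get_calibration(name): a dict with "camera_matrix" (3x3 intrinsics, pixels), "k1" (the pictures are not rectified: a ray, as slopes to the right and down, at radius r is drawn at 1 + k1 r^2 times it, then the intrinsics apply), "rvec" (rotation vector, rad) and "tvec" (3), from world to camera coordinates, as OpenCV has them; the wrist camera has in their place "T_tool_cam" (4x4, takes a point from camera to tool coordinates, whose origin is the TCP and whose axes are the flange's). Camera axes: x right, y down, z forward; pixel columns grow to the right and rows downward; lengths in m; the calibration is good to about 2 mm. A picture is of the moment at which its call begins: read the wrist's pose just before it. get_calibration takes no time and is no camera call.
- r.finish_job(): hands the job in; it is judged then, once.
The state is a dict: "time_s": time; "joints": joint angles; "joint_velocities": joint speeds; "effort": joint torques, N m; "tcp_pos": TCP position; "ee_rot": TCP orientation; "wrist_force": force on the tool from outside, world axes, zero at the start; "moment": the same for the moment, N m; "gripper_width": opening from 0.0 (shut) to 1.0 (fully open); "gripper_force": force on a finger pad.
Only numpy, scipy, OpenCV 4.12 (cv2) and the standard library are available. Lean on these libraries where they do the work, as an engineer would, in place of code of your own. Each camera call takes 0.05 s, during which the arm holds its last target. There are 200 camera calls.

TASK

Put a fingertip on the clutch drum's rim above the upright block of its cradle and run it round the rim, either way, until you feel the slot; then press the release tab inside the slot down to its stop, so that the retaining lug draws back, and take the hand away. Grasp and lift nothing, and leave the loose pinion inside the drum and the parts on the bench where they stand.

Things in the scene. Friction and masses are not known exactly. Their poses are not given: they have to be found in the camera images.
- cradle: Fixed grey square steel plate, 200 x 200 x 16 mm; origin at the centre of its underside, z up; yaw within 0.5 rad. A dark upright block (36 mm wide in y, 14 thick, top 20 mm below the drum's rim) stands on its -x side, just outside the drum. The fixed open aluminium drum (170 mm outside diameter) stands concentric on the plate, turned by an angle that is not given.
- rim_center (a point): Centre of the drum's rim, at the height of its crest (100 mm above the bench). The rim is a level bead, 20 mm thick and rounded on top (radius 10 mm), its crest on a circle of radius 75 mm. It has one slot, place not given: its middle lies anywhere except within 75 degrees of rim_start. The slot is 56 mm wide, open inward, outward and upward, its upper corners rounded; shut fingertips fit in.
- rim_start (a point): Point on the crest of the rim, above the upright block of the cradle (75 mm from rim_center towards -x of the cradle): the place to begin. Anywhere within about 30 mm of it will do.
- release (a joint): Press of the release tab, a steel plate 18 x 54 mm that fills the slot: 0 to 0.008 m down (8 mm: at its stop). Its flat top lies 10 mm below the rim crest at 0, 18 mm below at the stop. It starts at 0 to 1 mm, resists with about 6 N, has no spring and stays where pushed. A lug inside the drum below the slot draws back as it goes down.
- pinion: Loose steel pinion standing upright inside the drum near its centre: gear 51 mm diameter, 28 mm tall, with a 22 mm shaft, 80 mm tall overall; its top is 104 mm above the bench. Origin at the centre of its underside (24 mm above the bench). To be left alone.
- bearing: Loose dark steel ring lying on the bench, 72 mm outside, 40 mm inside, 18 mm thick; origin at the centre of its underside. To be left alone.
- bottle: Loose clear bottle standing on the bench, 64 mm diameter, 170 mm tall; origin at the centre of its underside. To be left alone.
- driver: Loose screwdriver with a black handle, lying on the bench to the right of the cradle. To be left alone.

How it is judged:
By the outcome, as a careful person would: the job done as asked, in the order asked, and still so for the second after the job is handed in, with the robot touching nothing.
It also fails if it takes over 58 s, if anything falls off the work surface, if the arm or the gripper's body presses on something with over 40 N, if the wrist force passes 120 N, or if a joint passes its speed limit or range.

## Working session

There is one attempt and no reset: what is moved stays moved. The work goes in short steps, Python scripts to look and compute and a shell command to move; the robot and the scene stay as the last step left them, time stands still between calls to the robot, and variables do not carry over. Pictures are saved under pics/ and viewed, at most 10 in all, crops included, and the job is handed in when it is done.

```bash
mkdir -p pics; python3 - <<'E'
from station import r,cams
import cv2,numpy as np
s=r.sense();print(s['time_s'],s['tcp_pos'],np.round(s['ee_rot'],3).tolist(),s['wrist_force'],s['gripper_width'])
for n in ('top','scene'):
    cv2.imwrite(f'pics/{n}0.png',cams.capture(n)[:,:,::-1])
    print(n,cams.get_calibration(n))
E
```

```text
0.0 [0.19863128 0.59190928 0.19763226] [[0.948, -0.318, -0.001], [-0.318, -0.948, -0.002], [0.0, 0.002, -1.0]] [ 0.61499763  0.11799356 -0.54497324] 1.0001076675199463
top {'camera_matrix': array([[480.45447245,   0.        , 313.71082582],
       [  0.        , 480.45447245, 242.26199781],
       [  0.        ,   0.        ,   1.        ]]), 'k1': 0.032118177603764876, 'rvec': array([ 2.1724304 , -2.11668696,  0.17418013]), 'tvec': array([-0.00981608,  0.56779666,  1.11447474])}
scene {'camera_matrix': array([[473.72005177,   0.        , 312.05387186],
       [  0.        , 473.72005177, 234.26447584],
       [  0.        ,   0.        ,   1.        ]]), 'k1': -0.10929009247269621, 'rvec': array([ 1.59237765,  2.16329808, -0.67173707]), 'tvec': array([ 0.17161446, -0.41151606,  1.295277  ])}
```

View pics/top0.png

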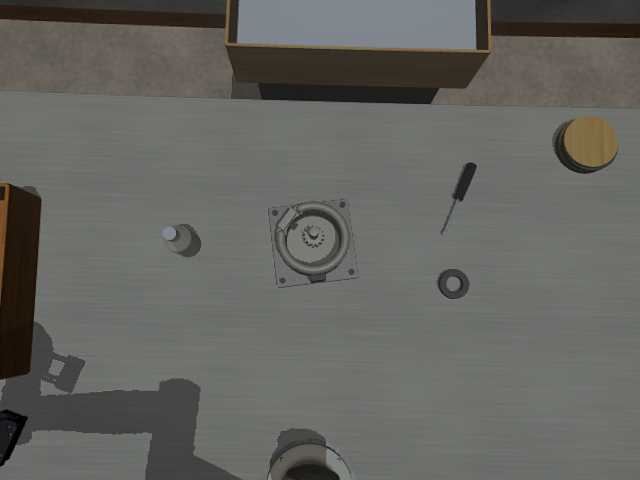

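View pics/scene0.png

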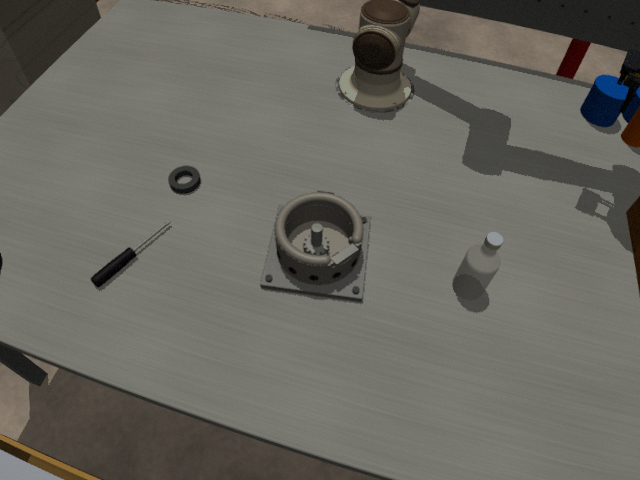

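The top view shows the drum centred near (312,238), the upright block at (317,278) and the slot with its light tab near (288,218). The bottle is at (176,236), the bearing at (454,284) and the driver at about (460,195). I'll enlarge the drum to measure it.

```bash
cat > h.py <<'E'
from station import r,cams
import cv2,numpy as np
def ray(name,uv,z):
    c=cams.get_calibration(name);K=c['camera_matrix']
    d=(np.array(uv,float)-K[:2,2])/K[0,0]
    u=d.copy()
    for _ in range(20): u=d/(1+c['k1']*(u@u))
    R=cv2.Rodrigues(c['rvec'])[0];t=c['tvec']
    o=-R.T@t; w=R.T@np.array([*u,1]); return o+w*(z-o[2])/w[2]
E
python3 - <<'E'
from h import *
im=cv2.imread('pics/top0.png')[190:295,258:368]
cv2.imwrite('pics/crop.png',cv2.resize(im,None,fx=5.5,fy=5.5,interpolation=cv2.INTER_CUBIC))
E
```

```text
(no output)
```

View pics/crop.png

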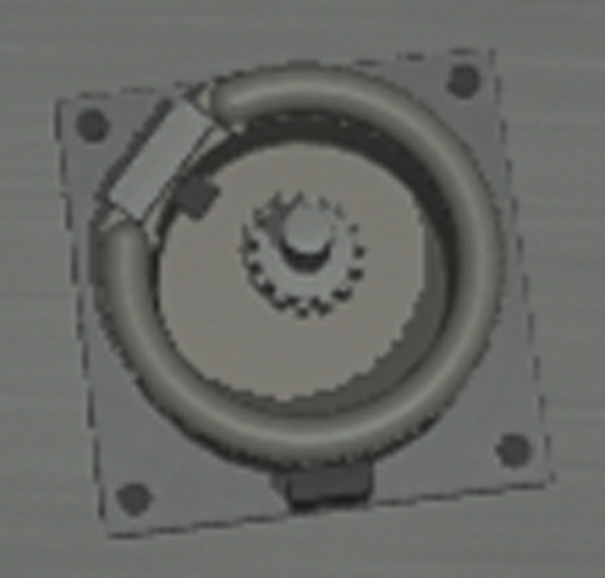

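Plate corners in the crop are (57,100), (493,50), (552,484) and (108,536). The rim spans x 97 to 502 and y 65 to 463, the tab centre is (160,158), and the block is at (330,485).

```bash
python3 - <<'E'
from h import *
f=lambda u,v,z: ray('top',((u+.5)/5.5-.5+258,(v+.5)/5.5-.5+190),z)
P=[f(57,100,.016),f(493,50,.016),f(552,484,.016),f(108,536,.016)]
print(np.round(P,4),[np.linalg.norm(P[i]-P[i-1]).round(4) for i in range(4)])
c=np.mean(P,0);ex=(P[0]+P[1]-P[2]-P[3]);yaw=np.arctan2(ex[1],ex[0])
print('plate c',c,'yaw',np.degrees(yaw))
L,R_,T,B=f(97,264,.09),f(502,264,.09),f(300,65,.09),f(300,463,.09)
print('rim',L,R_,T,B,(L+R_)/2,(T+B)/2)
tab=f(160,158,.0895);d=tab-c
print('tab',tab,np.hypot(*d[:2]),np.degrees(np.arctan2(d[1],d[0])))
b=f(330,485,.08);print('block',b, 'start',c[:2]-.075*np.array([np.cos(yaw),np.sin(yaw)]))
p=f(307,230,.104);print('pin top',p,'bottle',ray('top',(170,233),.17))
w=cams.get_calibration('wrist');print(w['T_tool_cam'].round(3).tolist())
E
```

```text
[[ 0.6562  0.1211  0.016 ]
 [ 0.6849 -0.0764  0.016 ]
 [ 0.4878 -0.1055  0.016 ]
 [ 0.4597  0.0907  0.016 ]] [np.float64(0.1988), np.float64(0.1995), np.float64(0.1993), np.float64(0.1982)]
plate c [0.5721329  0.00746897 0.016     ] yaw 8.589869375942792
rim [0.56924328 0.09455477 0.09      ] [ 0.5738249  -0.07599093  0.09      ] [0.65747512 0.01134989 0.09      ] [0.4875835  0.00697674 0.09      ] [0.57153409 0.00928192 0.09      ] [0.57252931 0.00916331 0.09      ]
tab [0.61554987 0.06962929 0.0895    ] 0.07582175029055352 55.06694505541864
block [ 0.47955905 -0.00589031  0.08      ] start [ 0.49797419 -0.00373306]
pin top [0.58365974 0.00662388 0.104     ] bottle [0.56005948 0.31353453 0.17      ]
[[-0.0, -0.96, -0.28, 0.076], [1.0, -0.0, 0.0, -0.001], [-0.001, -0.28, 0.96, -0.186], [0.0, 0.0, 0.0, 1.0]]
```

Rim centre is about (0.572, 0.008) with yaw 8.6°. The start point is about (0.498, -0.003) and the tab sits at about 55° world, so I'll sweep clockwise from 188.6° with tool y pointing outward and -x along the tangent. First, travel with the fingers shutting.

```bash
cat >> h.py <<'E'
C=np.array([.572,.0083])
def st(goal_phi=None,z=None,rad=.075):
    s=r.sense();p=np.array(s['tcp_pos']);R=np.array(s['ee_rot']);d=p[:2]-C
    print('t',round(s['time_s'],2),'p',p.round(4),'F',np.round(s['wrist_force'],1),'rad',np.hypot(*d).round(4),'phi',np.degrees(np.arctan2(d[1],d[0])).round(1)%360,'xang',np.degrees(np.arctan2(R[1,0],R[0,0])).round(1),'tilt',R[2,:2].round(3),'w',round(s['gripper_width'],3),'j',np.round(s['joints'],0))
    if goal_phi is not None:
        a=np.radians(goal_phi);g=np.array([*(C+rad*np.array([np.cos(a),np.sin(a)])),z])
        want=goal_phi+90;yaw=np.degrees(np.arctan2(R[1,0],R[0,0]))
        print('shift tool',(R.T@(g-p)).round(4),'turn z units',round(-(((want-yaw+180)%360)-180)/6,2))
E
python3 -m handwheel '[[[0,0,0,0.02,0.02,0,0],[0,0,0,0.03,0.03,0,0],[0,0,0,0.03,0.03,0,0],[0,0,0,0.03,0.03,0,0],[0,0,0,0.03,0.03,0,0],[0,0,0,0.03,0.03,0,0],[0,0,0,0.03,0.03,0,0],[0,0,0,0.03,0.03,0,0],[0,0,0,0.03,0.03,0,0],[0,0,0,0.03,0.03,0,0],[0,0,0,0.03,0.03,0,0],[0,0,0,0.03,0.03,0,0]]]'
python3 -c "from h import *;st(188.6,.14)"
```

```text
time_s: 1.3
tcp_pos: [0.4195, 0.1476, 0.1987]
ee_rot: [[0.948, -0.318, -0.0], [-0.318, -0.948, 0.0], [-0.0, -0.0, -1.0]]
wrist_force: [1.2, 0.6, 0.2]
gripper_width: 0.03
gripper_force: 0.0
t 1.3 p [0.4195 0.1476 0.1987] F [1.2 0.6 0.2] rad 0.2066 phi 137.6 xang -18.5 tilt [-0. -0.] w 0.03 j [ 40.   4. -23.  -0. -62.  31.]
shift tool [0.1222 0.1178 0.0587] turn z units 10.48
```

```bash
python3 -m handwheel '[[[0,0,0,0.03,0.03,0,0],[0,0,0,0.03,0.03,0,0],[0,0,0,0.03,0.03,0,0],[0,0,0,0.02,0.02,0,0],[0,0,0,0.01,0.008,0,0],[0,0,1,0,0,0.01,0],[0,0,1.2,0,0,0.01,0],[0,0,1.2,0,0,0.01,0],[0,0,1.2,0,0,0.01,0],[0,0,1.2,0,0,0.01,0],[0,0,1.2,0,0,0.01,0],[0,0,1.2,0,0,0,0]]]' | head -1
python3 -m handwheel '[[[0,0,1.2,0,0,0,0],[0,0,1,0,0,0,0],[0,0,0,0,0,0,0]]]'|head -1
python3 - <<'E'
from h import *
st(188.6,.105)
cv2.imwrite('pics/w1.png',cams.capture('wrist')[:,:,::-1])
E
```

```text
time_s: 2.5
time_s: 2.8
t 2.8 p [ 4.952e-01 -2.000e-04  1.385e-01] F [ 0.6 -0.1  0.5] rad 0.0773 phi 186.3 xang -80.9 tilt [-0.     0.001] w 0.005 j [ 19.  13. -22.  -0. -55. -10.]
shift tool [ 0.0031 -0.0022  0.0335] turn z units 0.08
```

View pics/w1.png

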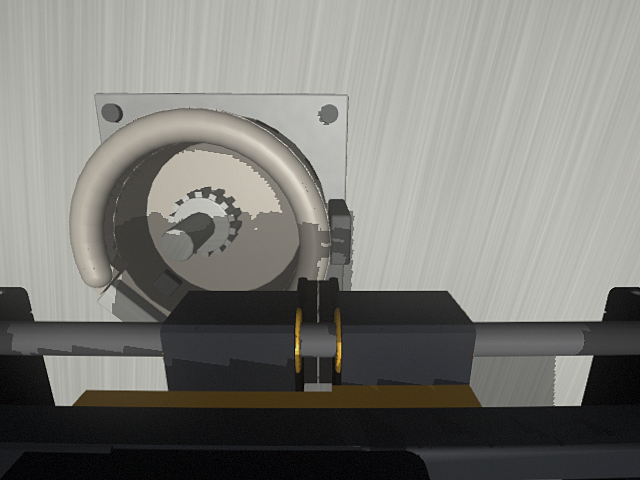

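The wrist view shows the shut fingertips (about 318,285) over the rim beside the upright block (340,232). The slot and tab show at (120,295). Descending now.

```bash
python3 -m handwheel '[[[0,0,0.08,0.003,-0.002,0.008,0],[0,0,0,0,0,0.01,0],[0,0,0,0,0,0.009,0],[0,0,0,0,0,0.004,0],[0,0,0,0,0,0,0],[0,0,0,0,0,0,0]]]' | sed -n '1,2p;6p'
python3 -m handwheel '[[[0,0,0,0,0,0.001,0],[0,0,0,0,0,0.001,0],[0,0,0,0,0,0.001,0],[0,0,0,0,0,0,0],[0,0,0,0,0,0,0]]]' | grep -v rot
python3 -c "from h import *;st(188.6,.1)"
```

```text
time_s: 3.45
tcp_pos: [0.4981, -0.0034, 0.1077]
gripper_force: 0.0
time_s: 3.95
tcp_pos: [0.498, -0.0034, 0.1048]
wrist_force: [0.1, -0.5, 0.4]
gripper_width: 0.005
gripper_force: 0.0
t 3.95 p [ 0.498  -0.0034  0.1048] F [ 0.1 -0.5  0.4] rad 0.075 phi 188.9 xang -81.4 tilt [ 0. -0.] w 0.005 j [ 18.  15. -25.   0. -50. -10.]
shift tool [-0.0004  0.      0.0048] turn z units -0.0
```

```bash
python3 -m handwheel '[[[0,0,0,0,0,0.001,0],[0,0,0,0,0,0.001,0],[0,0,0,0,0,0.001,0],[0,0,0,0,0,0.001,0],[0,0,0,0,0,0,0],[0,0,0,0,0,0,0]]]' | sed -n '1,2p;6p'
python3 -m handwheel '[[[0,0,0,0,0,0.0005,0],[0,0,0,0,0,0.0005,0],[0,0,0,0,0,0,0],[0,0,0,0,0,0,0]]]' | grep -v rot
```

```text
time_s: 4.55
tcp_pos: [0.498, -0.0033, 0.1007]
gripper_force: 0.0
time_s: 4.95
tcp_pos: [0.498, -0.0033, 0.0998]
wrist_force: [0.1, -0.3, -0.4]
gripper_width: 0.005
gripper_force: 0.0
```

```bash
for i in 1; do python3 -m handwheel '[[[0,0,0,0,0,0.0005,0],[0,0,0,0,0,0,0],[0,0,0,0,0,0,0]]]' | sed -n '1,2p;4p'
python3 -m handwheel '[[[0,0,0,0,0,0.0005,0],[0,0,0,0,0,0,0],[0,0,0,0,0,0,0]]]' | sed -n '1,2p;4p'; 
python3 -m handwheel '[[[0,0,0,0,0,0.0005,0],[0,0,0,0,0,0,0],[0,0,0,0,0,0,0]]]' | sed -n '1,2p;4p'; done
```

```text
time_s: 5.25
tcp_pos: [0.4979, -0.0034, 0.0993]
wrist_force: [0.4, -1.0, -0.5]
time_s: 5.55
tcp_pos: [0.4979, -0.0033, 0.0987]
wrist_force: [-0.4, 0.8, 0.8]
time_s: 5.85
tcp_pos: [0.4979, -0.0034, 0.0982]
wrist_force: [0.2, -0.4, 0.6]
```

```bash
python3 -m handwheel '[[[0,0,0,0,0,0.0005,0],[0,0,0,0,0,0,0],[0,0,0,0,0,0,0]]]' | sed -n '1,2p;4p'
python3 -m handwheel '[[[0,0,0,0,0,0.0005,0],[0,0,0,0,0,0,0],[0,0,0,0,0,0,0]]]' | sed -n '1,2p;4p'
python3 - <<'E'
from h import *
st(188.6,.1)
im=cams.capture('wrist')[:,:,::-1]
cv2.imwrite('pics/w2.png',cv2.resize(im[150:400,180:460],None,fx=2.4,fy=2.4))
E
```

```text
time_s: 6.15
tcp_pos: [0.4979, -0.0034, 0.0977]
wrist_force: [0.9, 0.8, -0.0]
time_s: 6.45
tcp_pos: [0.4979, -0.0034, 0.0972]
wrist_force: [0.5, 0.3, -1.1]
t 6.45 p [ 0.4979 -0.0034  0.0972] F [ 0.5  0.3 -1.1] rad 0.075 phi 188.9 xang -81.4 tilt [-0.  0.] w 0.006 j [ 18.  16. -25.  -0. -49. -10.]
shift tool [-0.0004  0.     -0.0028] turn z units -0.01
```

View pics/w2.png

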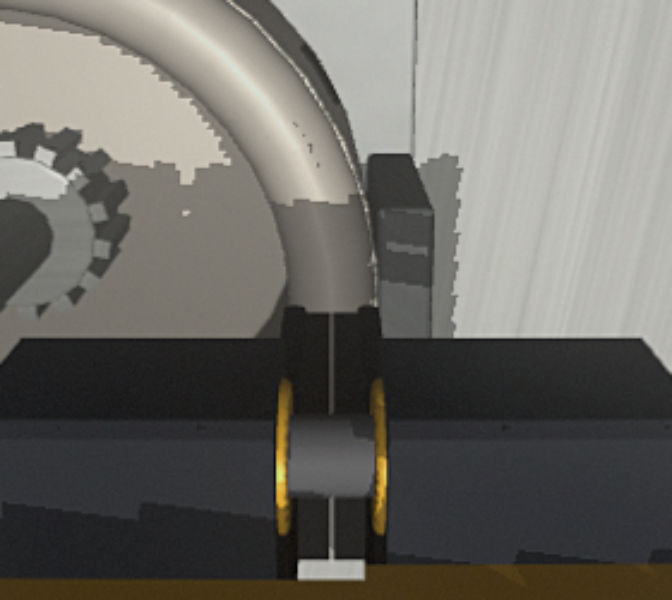

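The fingertips sit centred over the rim (332,315 in the crop), in line with the crest and next to the block, but show no contact force yet. Continuing down in small steps.

```bash
python3 -m handwheel '[[[0,0,0,0,0,0.0005,0],[0,0,0,0,0,0,0],[0,0,0,0,0,0,0]]]' | sed -n '2p;4p'
python3 -m handwheel '[[[0,0,0,0,0,0.0005,0],[0,0,0,0,0,0,0],[0,0,0,0,0,0,0]]]' | sed -n '2p;4p'
python3 -m handwheel '[[[0,0,0,0,0,0.0005,0],[0,0,0,0,0,0,0],[0,0,0,0,0,0,0]]]' | sed -n '2p;4p'
```

```text
tcp_pos: [0.4979, -0.0034, 0.0967]
wrist_force: [0.5, -0.4, -0.2]
tcp_pos: [0.498, -0.0034, 0.0962]
wrist_force: [-0.4, -0.3, -0.1]
tcp_pos: [0.4979, -0.0033, 0.0957]
wrist_force: [-0.2, -0.6, -0.3]
```

```bash
python3 -m handwheel '[[[0,0,0,0,0,0.0005,0],[0,0,0,0,0,0,0],[0,0,0,0,0,0,0]]]' | sed -n '2p;4p'
python3 -m handwheel '[[[0,0,0,0,0,0.0005,0],[0,0,0,0,0,0,0],[0,0,0,0,0,0,0]]]' | sed -n '2p;4p'
python3 -m handwheel '[[[0,0,0,0,0,0.0005,0],[0,0,0,0,0,0,0],[0,0,0,0,0,0,0]]]' | sed -n '2p;4p'
python3 - <<'E'
from h import *
st(188.6,.1)
im=cams.capture('scene')[:,:,::-1]
cv2.imwrite('pics/s2.png',cv2.resize(im[130:310,230:410],None,fx=3.3,fy=3.3,interpolation=cv2.INTER_CUBIC))
E
```

```text
tcp_pos: [0.4979, -0.0033, 0.0952]
wrist_force: [0.1, -0.7, 0.0]
tcp_pos: [0.4979, -0.0034, 0.0947]
wrist_force: [0.2, 1.2, -0.3]
tcp_pos: [0.4979, -0.0034, 0.0942]
wrist_force: [-0.9, -0.6, -0.1]
t 8.3 p [ 0.4979 -0.0034  0.0942] F [-0.9 -0.6 -0.1] rad 0.075 phi 189.0 xang -81.4 tilt [0. 0.] w 0.005 j [ 18.  16. -25.  -0. -49. -10.]
shift tool [-0.0005  0.     -0.0058] turn z units -0.01
```

View pics/s2.png

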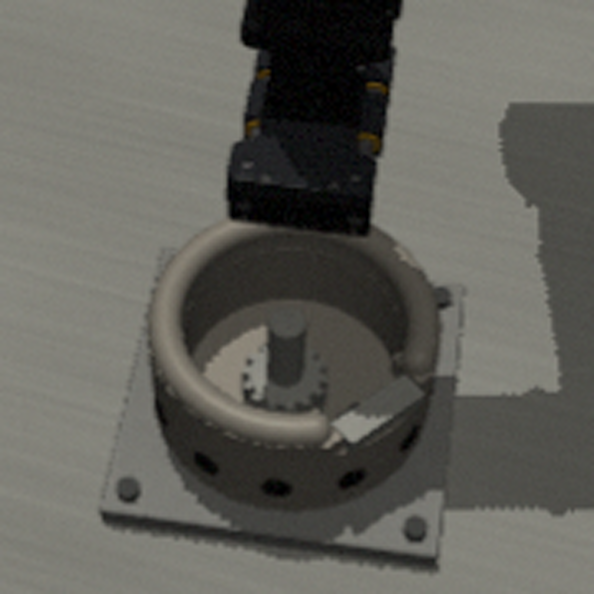

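The scene crop shows the gripper body (300,180) hiding the fingertips over the rim, with the slot and tab at (380,410). The wrist view confirmed the radial alignment, so I'll keep lowering gently.

```bash
python3 -m handwheel '[[[0,0,0,0,0,0.0005,0],[0,0,0,0,0,0.0005,0],[0,0,0,0,0,0,0],[0,0,0,0,0,0,0]]]' | sed -n '2p;4p'
python3 -m handwheel '[[[0,0,0,0,0,0.0005,0],[0,0,0,0,0,0,0],[0,0,0,0,0,0,0]]]' | sed -n '2p;4p'
python3 -m handwheel '[[[0,0,0,0,0,0.0005,0],[0,0,0,0,0,0,0],[0,0,0,0,0,0,0]]]' | sed -n '2p;4p'
python3 -c "
from h import *
s=r.sense();print(s['moment'],s['effort'],s['tcp_pos'],s['joints'])"
```

```text
tcp_pos: [0.4979, -0.0034, 0.0932]
wrist_force: [0.2, -0.7, -0.4]
tcp_pos: [0.4979, -0.0034, 0.0927]
wrist_force: [0.5, -0.2, 0.0]
tcp_pos: [0.4979, -0.0034, 0.0922]
wrist_force: [-0.2, 0.1, 0.4]
[ 0.06092044 -0.04644159  0.0254017 ] [ 6.41855968e-05 -3.00637829e+01  1.50566626e+01  3.38583402e+00
  2.25445884e-02 -6.38915071e-05] [ 0.49791667 -0.00336427  0.09223245] [ 1.83316482e+01  1.61212992e+01 -2.56143099e+01 -7.63165153e-04
 -4.82683278e+01 -9.76260998e+00]
```

Still no contact 8 mm below the nominal crest, so something is off. I'll check it with an overlay of the modelled rim on a wrist picture.

```bash
python3 - <<'E'
from h import *
s=r.sense();im=cams.capture('wrist')[:,:,::-1].copy()
c=cams.get_calibration('wrist');T=np.eye(4);T[:3,:3]=s['ee_rot'];T[:3,3]=s['tcp_pos']
W=np.linalg.inv(T@c['T_tool_cam']);K=c['camera_matrix'];k=c['k1'];print(K.round(1).tolist(),k)
def pj(P):
    q=(W[:3,:3]@np.asarray(P).T).T+W[:3,3];u=q[:,:2]/q[:,2:];u=u*(1+k*(u**2).sum(1,keepdims=True));return u*K[0,0]+K[:2,2]
a=np.radians(np.arange(90,190,2))
for z,col in ((.1,(0,0,255)),(.09,(255,0,0))):
    for rad in ((.075,) if z==.1 else (.065,.085)):
        pts=np.c_[C[0]+rad*np.cos(a),C[1]+rad*np.sin(a),a*0+z]
        for p in pj(pts): cv2.circle(im,tuple(int(v) for v in p),1,col,-1)
y=np.radians(8.6);Rz=np.array([[np.cos(y),-np.sin(y)],[np.sin(y),np.cos(y)]])
for b in ((-.1,.1,.016),(-.1,-.1,.016),(.1,.1,.016),(-.086,.018,.08),(-.1,.018,.08)):
    w=C+Rz@np.array(b[:2]);p=pj([[*w,b[2]]])[0];print(b,p.round());cv2.drawMarker(im,tuple(int(v) for v in p),(0,200,0),0,8,1)
tip=np.array([s['ee_rot']@np.array(o)+s['tcp_pos'] for o in ((0,0,0),(.0095,0.015,0),(.0095,-.015,0))]);
for p in pj(tip): cv2.drawMarker(im,tuple(int(v) for v in p),(255,0,255),1,8,1)
print(pj(tip))
cv2.imwrite('pics/w3.png',cv2.resize(im[40:400,60:460],None,fx=1.65,fy=1.65,interpolation=cv2.INTER_CUBIC))
E
```

```text
[[373.3, 0.0, 317.7], [0.0, 373.3, 239.3], [0.0, 0.0, 1.0]] -0.026621837543175347
(-0.1, 0.1, 0.016) [348. 358.]
(-0.1, -0.1, 0.016) [354.  93.]
(0.1, 0.1, 0.016) [102. 357.]
(-0.086, 0.018, 0.08) [335. 299.]
(-0.1, 0.018, 0.08) [360. 299.]
[[316.43607651 277.58058352]
 [344.80802302 260.81522945]
 [288.02066449 260.83864748]]
```

View pics/w3.png

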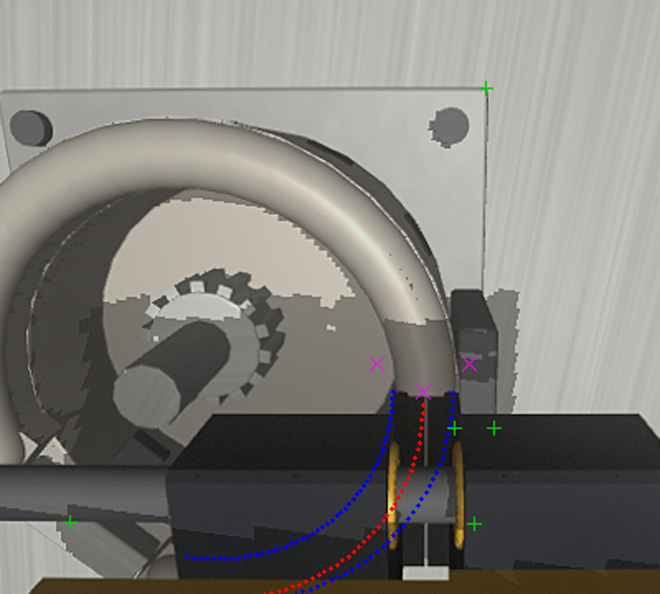

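The overlay matches the plate and rim, so the pose is right. The visible finger end (425,392) lies further back than a 19 mm wide tip at the TCP should (364), so the fingers may be somewhat shorter than nominal. It's safe to keep going down, because the body still clears the pinion by over 50 mm.

```bash
python3 -m handwheel '[[[0,0,0,0,0,0.0005,0],[0,0,0,0,0,0.0005,0],[0,0,0,0,0,0,0]]]' | sed -n '2p;4p'
python3 -m handwheel '[[[0,0,0,0,0,0.0005,0],[0,0,0,0,0,0.0005,0],[0,0,0,0,0,0,0]]]' | sed -n '2p;4p'
python3 -m handwheel '[[[0,0,0,0,0,0.0005,0],[0,0,0,0,0,0,0]]]' | sed -n '2p;4p'
```

```text
tcp_pos: [0.4979, -0.0034, 0.0912]
wrist_force: [0.3, -1.1, 0.6]
tcp_pos: [0.4979, -0.0034, 0.0901]
wrist_force: [0.2, 0.4, -1.1]
tcp_pos: [0.4979, -0.0034, 0.0897]
wrist_force: [-0.8, 0.1, 0.9]
```

```bash
python3 -c "
from h import *
s=r.sense();print(s['time_s'],s['tcp_pos'],s['wrist_force'],s['effort'].round(2),s['moment'].round(2))"
```

```text
10.2 [ 0.4979192  -0.0033667   0.08970012] [-0.80921155  0.0852627   0.87825844] [ 0.000e+00 -3.016e+01  1.499e+01  3.370e+00  3.000e-02  0.000e+00] [0.1  0.03 0.01]
```

```bash
python3 -m handwheel '[[[0,0,0,0,0,0.0005,0],[0,0,0,0,0,0.0005,0],[0,0,0,0,0,0,0]]]' | sed -n '2p;4p'
python3 -m handwheel '[[[0,0,0,0,0,0.0005,0],[0,0,0,0,0,0.0005,0],[0,0,0,0,0,0,0]]]' | sed -n '2p;4p'
python3 -m handwheel '[[[0,0,0,0,0,0.0005,0],[0,0,0,0,0,0.0005,0],[0,0,0,0,0,0,0]]]' | sed -n '2p;4p'
```

```text
tcp_pos: [0.4979, -0.0034, 0.0887]
wrist_force: [0.2, 0.0, 0.1]
tcp_pos: [0.4979, -0.0034, 0.0877]
wrist_force: [0.7, 1.1, 0.1]
tcp_pos: [0.4979, -0.0034, 0.0867]
wrist_force: [-0.3, 0.4, 0.5]
```

```bash
python3 - <<'E'
from h import *
c=cams.get_calibration('scene')
def pj(P):
    q=cv2.Rodrigues(c['rvec'])[0]@np.array(P)+c['tvec'];u=q[:2]/q[2];u=u*(1+c['k1']*u@u);return u*c['camera_matrix'][0,0]+c['camera_matrix'][:2,2]
a=np.radians(188.6);rad=np.array([np.cos(a),np.sin(a)]);tan=np.array([-rad[1],rad[0]])
t=np.array([.498,-.0034])
f=lambda y,x,z:((pj([*(t+rad*y+tan*x),z])-[230,130])*3.3).round().tolist()
print('tcp@.094',f(0,0,.0942),'tcp+22',f(0,0,.116))
print('body inner lower edge',f(-.095,.0375,.164),f(-.095,-.0375,.164),'if x/y swapped',f(-.0375,.095,.164),f(-.0375,-.095,.164))
print('crest at start',f(0,0,.1))
E
```

```text
tcp@.094 [311.0, 214.0] tcp+22 [312.0, 191.0]
body inner lower edge [222.0, 257.0] [362.0, 274.0] if x/y swapped [138.0, 164.0] [477.0, 206.0]
crest at start [311.0, 208.0]
```

```bash
python3 -m handwheel '[[[0,0,0,0,0,0.0005,0],[0,0,0,0,0,0.0005,0],[0,0,0,0,0,0,0]]]' | sed -n '2p;4p'
python3 -m handwheel '[[[0,0,0,0,0,0.0005,0],[0,0,0,0,0,0.0005,0],[0,0,0,0,0,0,0]]]' | sed -n '2p;4p'
python3 -m handwheel '[[[0,0,0,0,0,0.0005,0],[0,0,0,0,0,0.0005,0],[0,0,0,0,0,0,0]]]' | sed -n '2p;4p'
```

```text
tcp_pos: [0.4979, -0.0034, 0.0857]
wrist_force: [0.0, 1.0, -0.1]
tcp_pos: [0.4979, -0.0034, 0.0847]
wrist_force: [-0.2, -0.4, -0.0]
tcp_pos: [0.4979, -0.0033, 0.0837]
wrist_force: [0.6, 1.1, 0.1]
```

```bash
python3 -m handwheel '[[[0,0,0,0,0,0.0005,0],[0,0,0,0,0,0.0005,0],[0,0,0,0,0,0,0]]]' | sed -n '2p;4p'
python3 -m handwheel '[[[0,0,0,0,0,0.0005,0],[0,0,0,0,0,0.0005,0],[0,0,0,0,0,0,0]]]' | sed -n '2p;4p'
python3 - <<'E'
from h import *
st()
im=cams.capture('wrist')[:,:,::-1]
cv2.imwrite('pics/w4.png',cv2.resize(im[200:380,220:420],None,fx=3.3,fy=3.3,interpolation=cv2.INTER_CUBIC))
E
```

```text
tcp_pos: [0.4979, -0.0034, 0.0827]
wrist_force: [0.5, -0.4, 0.0]
tcp_pos: [0.4979, -0.0034, 0.0817]
wrist_force: [0.1, 0.3, -0.0]
t 12.6 p [ 0.4979 -0.0034  0.0817] F [ 0.1  0.3 -0. ] rad 0.075 phi 189.0 xang -81.4 tilt [0. 0.] w 0.004 j [ 18.  17. -26.  -0. -47. -10.]
```

View pics/w4.png

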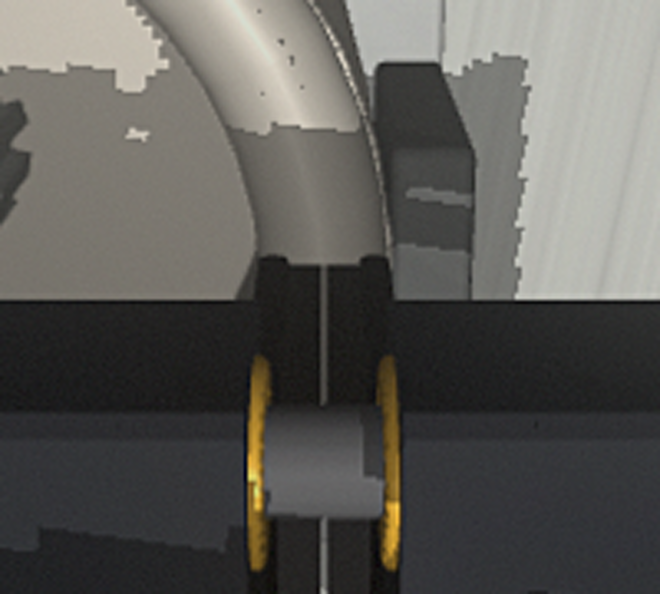

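The rim by the fingertip measures 39 px across 20 mm, a depth of about 0.19 m, so the finger end lies about 20 mm behind the stated TCP. Contact should come near a TCP z of 0.078 to 0.081.

```bash
python3 -m handwheel '[[[0,0,0,0,0,0.0005,0],[0,0,0,0,0,0.0005,0],[0,0,0,0,0,0,0]]]' | sed -n '2p;4p'
python3 -m handwheel '[[[0,0,0,0,0,0.0005,0],[0,0,0,0,0,0.0005,0],[0,0,0,0,0,0,0]]]' | sed -n '2p;4p'
python3 -m handwheel '[[[0,0,0,0,0,0.0005,0],[0,0,0,0,0,0.0005,0],[0,0,0,0,0,0,0]]]' | sed -n '2p;4p'
```

```text
tcp_pos: [0.4979, -0.0034, 0.0807]
wrist_force: [-1.0, -0.1, -0.8]
tcp_pos: [0.4979, -0.0034, 0.0797]
wrist_force: [0.3, 0.2, 0.4]
tcp_pos: [0.4979, -0.0034, 0.0787]
wrist_force: [-0.0, 0.9, 0.0]
```

```bash
python3 -m handwheel '[[[0,0,0,0,0,0.0005,0],[0,0,0,0,0,0.0005,0],[0,0,0,0,0,0,0]]]' | sed -n '2p;4p'
python3 -m handwheel '[[[0,0,0,0,0,0.0005,0],[0,0,0,0,0,0.0005,0],[0,0,0,0,0,0,0]]]' | sed -n '2p;4p'
python3 -m handwheel '[[[0,0,0,0,0,0.0005,0],[0,0,0,0,0,0.0005,0],[0,0,0,0,0,0,0]]]' | sed -n '2p;4p'
```

```text
tcp_pos: [0.4979, -0.0034, 0.0777]
wrist_force: [0.4, 0.1, -0.2]
tcp_pos: [0.4979, -0.0034, 0.0767]
wrist_force: [0.5, -0.3, 0.2]
tcp_pos: [0.498, -0.0034, 0.0765]
wrist_force: [-1.8, 0.4, 5.6]
```

Contact at TCP z ≈ 0.0766 with about 6 N, so the fingertip is about 23 mm behind the nominal TCP. Now I'll run it round the rim, watching force and height.

```bash
python3 -m handwheel '[[[0,0,0,0,0,0.0004,0],[0,0,0.5,-0.0039,-0.0001,0,0],[0,0,0.5,-0.0039,-0.0001,0,0],[0,0,0.5,-0.0039,-0.0001,0,0],[0,0,0.5,-0.0039,-0.0001,0,0]]]' >/dev/null; python3 -c "from h import *;st(176.6,.076)"
```

```text
t 14.95 p [0.4981 0.0115 0.0765] F [-0.2 -3.6  4.9] rad 0.074 phi 177.5 xang -93.5 tilt [ 0.001 -0.002] w 0.003 j [ 20.  17. -27.   0. -46. -24.]
shift tool [-0.0012  0.001   0.0005] turn z units -0.02
```

```bash
python3 -m handwheel '[[[0,0,0.5,-0.0039,0,0,0],[0,0,0.5,-0.0039,0,0,0],[0,0,0.5,-0.0039,0,0,0],[0,0,0.5,-0.0039,0,0,0],[0,0,0.5,-0.0039,0,0,0],[0,0,0.5,-0.0039,0,0,0],[0,0,0.5,-0.0039,0,0,0],[0,0,0.5,-0.0039,0,0,0]]]' >/dev/null; python3 -c "from h import *;st(152.6,.076)"
python3 -m handwheel '[[[0,0,0.5,-0.0039,0,0,0],[0,0,0.5,-0.0039,0,0,0],[0,0,0.5,-0.0039,0,0,0],[0,0,0.5,-0.0039,0,0,0],[0,0,0.5,-0.0039,0,0,0],[0,0,0.5,-0.0039,0,0,0],[0,0,0.5,-0.0039,0,0,0],[0,0,0.5,-0.0039,0,0,0]]]' >/dev/null; python3 -c "from h import *;st(128.6,.076)"
```

```text
t 15.75 p [0.5045 0.041  0.0765] F [-1.7 -5.   7.5] rad 0.075 phi 154.2 xang -117.5 tilt [ 0.003 -0.001] w 0.001 j [ 23.  18. -26.   0. -46. -51.]
shift tool [-0.0021  0.      0.0005] turn z units -0.02
t 16.55 p [0.5219 0.0646 0.0765] F [-6.4 -5.6 11.5] rad 0.0754 phi 131.7 xang -141.5 tilt [ 0.006 -0.   ] w 0.006 j [ 25.  20. -23.   0. -48. -76.]
shift tool [-0.0041 -0.0002  0.0004] turn z units -0.02
```

```bash
python3 -m handwheel '[[[0,0,0.5,-0.0039,0,-0.0002,0],[0,0,0.5,-0.0039,0,-0.0002,0],[0,0,0.5,-0.0039,0,0,0],[0,0,0.5,-0.0039,0,0,0],[0,0,0.5,-0.0039,0,0,0],[0,0,0.5,-0.0039,0,0,0],[0,0,0.5,-0.0039,0,0,0],[0,0,0.5,-0.0039,0,0,0]]]' >/dev/null; python3 -c "from h import *;st(104.6,.076)"
python3 -m handwheel '[[[0,0,0.5,-0.0039,0,0,0],[0,0,0.5,-0.0039,0,0,0],[0,0,0.5,-0.0039,0,0,0],[0,0,0.5,-0.0039,0,0,0]]]' >/dev/null; python3 -c "from h import *;st(92.6,.076)"
```

```text
t 17.35 p [0.5491 0.08   0.0765] F [-5.7 -2.1  7.6] rad 0.0752 phi 107.7 xang -165.6 tilt [ 0.005 -0.001] w 0.009 j [  25.   22.  -19.    0.  -49. -101.]
shift tool [-0.0041 -0.0001  0.0005] turn z units -0.03
t 17.75 p [0.5646 0.0831 0.0765] F [-5.  -1.7  8.9] rad 0.0751 phi 95.6 xang -177.6 tilt [ 0.004 -0.002] w 0.004 j [  25.   24.  -16.    0.  -50. -112.]
shift tool [-0.004  -0.      0.0005] turn z units -0.03
```

```bash
python3 -m handwheel '[[[0,0,0.5,-0.0039,0,0,0],[0,0,0.5,-0.0039,0,0,0],[0,0,0.5,-0.0039,0,0,0],[0,0,0.5,-0.0039,0,0,0]]]' >/dev/null; python3 -c "from h import *;st(80.6,.076)"
python3 -m handwheel '[[[0,0,0.5,-0.0039,0,0,0],[0,0,0.5,-0.0039,0,0,0],[0,0,0.5,-0.0039,0,0,0]]]' >/dev/null; python3 -c "from h import *;st(71.6,.076)"
python3 -m handwheel '[[[0,0,0.5,-0.0039,0,0,0],[0,0,0.5,-0.0039,0,0,0]]]' >/dev/null; python3 -c "from h import *;st(55,.076)"
```

```text
t 18.15 p [0.5806 0.0829 0.0764] F [-4.9  0.7  6.5] rad 0.0751 phi 83.4 xang 170.5 tilt [ 0.003 -0.002] w 0.007 j [  24.   25.  -14.   -0.  -51. -123.]
shift tool [-0.0037 -0.      0.0004] turn z units -0.02
t 18.45 p [0.5934 0.081  0.0758] F [ 1.1 -0.9  0.5] rad 0.0758 phi 73.6 xang 161.4 tilt [-0.  0.] w 0.004 j [  23.   26.  -13.   -0.  -52. -132.]
shift tool [-0.0026 -0.0007 -0.0002] turn z units -0.03
t 18.65 p [0.6008 0.0783 0.0755] F [-0.8 -0.5  0.1] rad 0.0757 phi 67.7 xang 155.4 tilt [ 0. -0.] w 0.009 j [  23.   27.  -12.   -0.  -52. -137.]
shift tool [-0.0165 -0.0018 -0.0005] turn z units 1.74
```

The slot is felt near 74°, where the force vanished and the tip dropped. Moving on to its middle and then down onto the tab.

```bash
python3 -m handwheel '[[[0,0,0.5,-0.0045,-0.0005,0,0],[0,0,0.5,-0.0045,-0.0005,0,0],[0,0,0.5,-0.0045,-0.0005,0,0],[0,0,0.2,-0.0015,-0.0003,0.001,0],[0,0,0,0,0,0.002,0],[0,0,0,0,0,0.002,0],[0,0,0,0,0,0.002,0],[0,0,0,0,0,0,0],[0,0,0,0,0,0,0]]]' >/dev/null; python3 -c "from h import *;st(55,.066)"
python3 -m handwheel '[[[0,0,0,0,0,0.001,0],[0,0,0,0,0,0.001,0],[0,0,0,0,0,0.001,0],[0,0,0,0,0,0.001,0],[0,0,0,0,0,0,0]]]' >/dev/null; python3 -c "from h import *;st(55,.0585)"
```

```text
t 19.55 p [0.613  0.0698 0.0687] F [ 0.6 -0.6  0.1] rad 0.0739 phi 56.3 xang 145.4 tilt [ 0. -0.] w 0.007 j [  22.   28.  -10.    0.  -52. -146.]
shift tool [-0.0017  0.0011  0.0027] turn z units 0.06
t 20.05 p [0.6132 0.0697 0.0656] F [-1.6 -0.4  4.8] rad 0.0739 phi 56.2 xang 145.4 tilt [-0.  0.] w 0.005 j [  22.   28.  -10.    0.  -51. -146.]
shift tool [-0.0015  0.0011  0.0071] turn z units 0.06
```

```bash
python3 -m handwheel '[[[0,0,0,0,0,0.001,0],[0,0,0,0,0,0.001,0],[0,0,0,0,0,0.001,0],[0,0,0,0,0,0.001,0],[0,0,0,0,0,0.001,0],[0,0,0,0,0,0,0]]]' >/dev/null; python3 -c "from h import *;st(55,.0585)"
python3 -m handwheel '[[[0,0,0,0,0,0.001,0],[0,0,0,0,0,0.001,0],[0,0,0,0,0,0.0005,0],[0,0,0,0,0,0,0]]]' >/dev/null; python3 -c "from h import *;st(55,.0585)"
```

```text
t 20.65 p [0.6131 0.0697 0.0606] F [-2.4 -0.3  4.9] rad 0.0739 phi 56.2 xang 145.4 tilt [-0.  0.] w 0.003 j [  22.   28.  -11.    0.  -51. -146.]
shift tool [-0.0015  0.0011  0.0021] turn z units 0.06
t 21.05 p [0.6132 0.0697 0.0586] F [-3.9  0.7  7.2] rad 0.0739 phi 56.2 xang 145.4 tilt [-0.001  0.   ] w 0.005 j [  22.   29.  -11.    0.  -51. -146.]
shift tool [-0.0015  0.0011  0.0001] turn z units 0.07
```

Approaching the stop, I'll press until the force rises clearly and the height stalls.

```bash
python3 -m handwheel '[[[0,0,0,0,0,0.0005,0],[0,0,0,0,0,0.0005,0],[0,0,0,0,0,0,0]]]' >/dev/null; python3 -c "from h import *;st()"
python3 -m handwheel '[[[0,0,0,0,0,0.0005,0],[0,0,0,0,0,0.0005,0],[0,0,0,0,0,0,0]]]' >/dev/null; python3 -c "from h import *;st()"
```

```text
t 21.35 p [0.6132 0.0697 0.0586] F [-4.8  0.2 11.5] rad 0.074 phi 56.1 xang 145.4 tilt [-0.001  0.   ] w 0.004 j [  22.   29.  -11.    0.  -51. -146.]
t 21.65 p [0.6132 0.0697 0.0585] F [-5.3  0.6 14.9] rad 0.0739 phi 56.1 xang 145.4 tilt [-0.001  0.   ] w 0.003 j [  22.   29.  -11.    0.  -50. -146.]
```

It stalled at 0.0585, exactly 18 mm below the crest contact at 0.0765, with the force rising, so this is the stop. A slight extra press, then straight up and away.

```bash
python3 -m handwheel '[[[0,0,0,0,0,0.0006,0],[0,0,0,0,0,0,0],[0,0,0,0,0,-0.002,0],[0,0,0,0,0,-0.005,0],[0,0,0,0,0,-0.01,0],[0,0,0,0,0,-0.02,0],[0,0,0,0,0,-0.03,0],[0,0,0,0,0,-0.03,0],[0,0,0,0,0,-0.03,0],[0,0,0,0,0,-0.02,0],[0,0,0,0,0,0,0]]]'|head -4
python3 -c "
from h import *
st()
R=np.array(r.sense()['ee_rot']);print((R.T@np.array([-.15,-.15,0])).round(3))"
```

```text
time_s: 22.75
tcp_pos: [0.6152, 0.07, 0.2057]
ee_rot: [[-0.823, 0.568, 0.008], [0.568, 0.823, 0.002], [-0.005, 0.006, -1.0]]
wrist_force: [-0.7, -0.6, -0.4]
t 22.75 p [0.6152 0.07   0.2057] F [-0.7 -0.6 -0.4] rad 0.0754 phi 55.0 xang 145.4 tilt [-0.005  0.006] w 0.003 j [  21.   21.   -0.    0.  -68. -146.]
[ 0.038 -0.209 -0.001]
```

Moving clear toward the robot, then one check from above.

```bash
python3 -m handwheel '[[[0,0,0,0,-0.015,0,0],[0,0,0,0.004,-0.025,0,0],[0,0,0,0.004,-0.03,0,0],[0,0,0,0.004,-0.03,0,0],[0,0,0,0.004,-0.03,0,0],[0,0,0,0.004,-0.03,0,0],[0,0,0,0.004,-0.03,0,0],[0,0,0,0.004,-0.02,0,0],[0,0,0,0,0,0,0],[0,0,0,0,0,0,0]]]'|head -2
python3 - <<'E'
from h import *
st()
a=cams.capture('top')[190:295,258:368,::-1];b=cams.capture('scene')[180:310,250:380,::-1]
cv2.imwrite('pics/end.png',np.hstack([cv2.resize(a,(400,382),interpolation=cv2.INTER_CUBIC),cv2.resize(b,(382,382),interpolation=cv2.INTER_CUBIC)]))
E
```

```text
time_s: 23.75
tcp_pos: [0.4705, -0.0875, 0.2013]
t 23.75 p [ 0.4705 -0.0875  0.2013] F [ 0.3 -0.3 -0.1] rad 0.1396 phi 223.3 xang 145.3 tilt [ 0. -0.] w -0.0 j [   9.    8.  -19.   -0.  -63. -134.]
```

View pics/end.png

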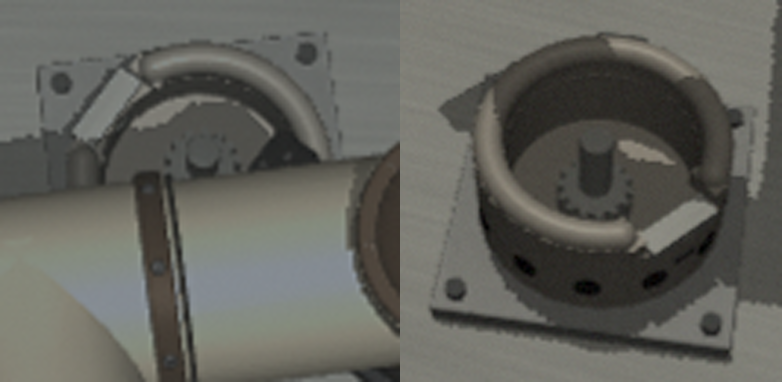

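The tab now lies deeper in the slot (scene crop at 680,225), and the dark lug that showed inside the drum beside the slot is gone from the top view. The pinion still stands in place, and the hand is clear.

```bash
python3 -c "
from station import r
print(r.finish_job())"
```

```text
the job is handed in; nothing more can be done
None
```

The job is handed in: the fingertip ran round the rim from above the block until it felt the slot, pressed the release tab to its stop (18 mm below the crest), the lug drew back, and the hand moved clear with the pinion still standing in place.

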